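# Unclip a column and secure it in the inspection rest

### The arm

A 6-joint arm with a two-finger parallel gripper is mounted at the origin on a cart in front of the work surface, level with it; the furniture and walls round the work are solid. World frame = base frame: x ahead of the robot, y to its left, z up, the work surface at z = 0. Lengths are in m, angles in degrees, forces in N, time in s.
With the tool pointing down it reaches from about 0.375 to 0.9 m from the base axis. Payload 3.1 kg.
Tool frame: the origin (TCP) lies on the centre line of the jaws, within the pads' length; the fingertips stand 25 mm ahead of it and the grasp point (between the pads) lies 6 mm ahead of it; z points along the fingers, y is the line along which they close (so a half turn about z gives the same grasp; the last joint's range is limited). The gripper opens to 87 mm and grips with 3 to 60 N. Pads are 19 mm wide; open, the fingers measure 117 mm over their backs; the gripper's body (75 mm by 190 mm) begins 51 mm behind the grasp point.
Start: joints at [-83.108, 30.224, 82.088, -0, 67.689, -10.227], TCP at [0.184, -0.597, 0.248] pointing down, gripper open.
Joint ranges: [-176.69, 176.69], [-43.24, 126.21], [12.49, 139.97], [-82, 262], [0, 151.66], [-163.58, 163.58]. Speed limits (degrees/s): [159.86, 159.86, 180, 180, 180, 180].

### API

Orientations are given as a 3x3 rotation matrix whose columns are the frame's x, y, z axes.
In Python, from rig import read_state, capture, camera_params, hand_in gives the robot as it stands.
- The arm moves only by the tool apply_moves, never from a script. Its argument "rows" is a list of rows, each an object of numbers: "x", "y", "z": the shift along the tool's x, y, z in mm; "rx", "ry", "rz": the turn, a rotation vector about the tool's x, y, z in units of 6 degrees (1.0 is 6 degrees); "claw": the closure in counts, from 0 (fully open) to 255 (shut). A call has 1 to 10 rows; each row is the pose to reach, as a shift and turn from the pose commanded when the call began, along the tool's axes at that moment; what a row does not reach only later rows make up. A row lasts 1/8 s, in which the tool goes at most 62.5 mm and 10.7 degrees, less where a joint would pass 70% of its speed; a pose out of reach is approached as far as the arm can. A call with a gripper value outside its range is refused whole. The fingers move at their own pace and stop on an object; the grip force is fixed at half the most. Time passes only in rows, so rows that repeat a pose let the fingers close. It gives the time, the measured TCP pose, the force, the opening and the grip force at its end, in the units of the state.
- read_state(): the state, without advancing time (a new reading comes with each control period).
- capture(name): name is "side" or "top"; returns (picture, depth): 400x640x3 uint8, red, green, blue; 400x640 float32, m along the optical axis (not along the pixel's ray), 0 where there is no reading.
- camera_params(name): a dict with "fx", "fy", "cx", "cy" (pixels), "D" ([k1, k2, p1, p2, k3] as OpenCV has them; the pictures are not rectified), "xyz" and "orientation" of the camera in the world. Camera axes: x right, y up, looking along -z (the intrinsics and any distortion apply to the point x, -y, -z); pixel columns grow to the right and rows downward; lengths in m; the calibration is good to about 2 mm. A picture is of the moment at which its call begins. camera_params takes no time and is no camera call.
- hand_in(): hands the job in; it is judged then, once.
The state is a dict: "time_s": time; "joint_positions": joint angles; "qvel": joint speeds; "tau": joint torques, N m; "position": TCP position; "tcp_rot": TCP orientation; "force": force on the tool from outside, world axes, zero at the start; "moment": the same for the moment, N m; "opening": opening from 0.0 (shut) to 1.0 (fully open); "grasp_force": force on a finger pad.
Only numpy, scipy, OpenCV 4.12 (cv2) and the standard library are available. Lean on these libraries where they do the work, as an engineer would, in place of code of your own. Each camera call takes 0.05 s, during which the arm holds its last target. There are 200 camera calls.

### The job

Take the longer of the two steel columns out of the column holder by rolling it sideways against the spring jaws (a straight pull catches under the rigid lips and drags the holder along), lay it down gently in both vee blocks of the inspection rest, and swing the keeper over so that it lies shut on the column. Leave the shorter column in its clips and the holder standing where it is.

Things in the scene. Friction and masses are not known exactly. Their poses are not given: they have to be found in the camera images.
- long_column_mid (a point): centre of the long column, on its axis: a plain steel tube 20 mm in diameter and 132 mm long between two hexagon end collars 28 mm across (184 mm over everything), 0.16 kg. x runs along the column. Grasp the bare tube near the middle from above, between the two clip stations; it lies level in the holder, axis 50 mm above the worktop.
- short_column_mid (a point): centre of the short column, on its axis: same 20 mm tube, 106 mm long between two round grooved caps 25 mm across (140 mm over everything). It stays in the holder. x along the column.
- holder: free-standing column holder, 2.6 kg, base 124 x 132 mm, 10 mm thick, highest part 68 mm; origin at the centre of its underside, x along the columns, y across, z up. Two clip stations, 14 mm wide, stand at x = +42 and -42 mm. Between them fingers have room down to 16 mm above the worktop. Either column may lie in either lane. It may creep a few mm while a jaw is pushed open.
- lane_left (a point): lane at y = +34 mm of the holder: point on a clipped column's axis, mid-way between the stations, 50 mm above the worktop. Outwards is the holder's +y. At each station a rigid wall stands on the inner side of the column and ends in a rigid lip, 61 to 68 mm up, that reaches over the column to 3.5 mm past its centre line, so it cannot go straight up.
- lane_right (a point): the mirrored lane at y = -34 mm; outwards is the holder's -y. On the outer side of each lane every station has a spring jaw, a steel leaf pivoted near the base, its bead 58 mm up and inside the tube's outline, its flared tip 68 mm up. It yields outwards under about 1 N, 3 N fully open. Shift the column 15 mm outwards nearly level, then raise it: 25 mm up it is clear of the jaws.
- rest: inspection rest, fixed to the worktop: aluminium base 120 x 64 mm with two 90-degree vee blocks, each 16 mm wide, at x = +40 and x = -40 mm, their mouths about 32 mm wide; origin at the centre of its underside, x along the vees, y across, z up. Fingers have room between the blocks down to 11 mm above the worktop.
- rest_seat (a point): point of the inspection rest where the centre of a seated column lies: on the vees' common axis, mid-way between the blocks, 50 mm above the worktop; x along the vees. A seated column may lie either way round and up to 15 mm off along x, so long as both vee blocks hold the bare tube.
- keeper (a joint): angle of the keeper, a flat arm 36 mm long, 9 mm wide, 6 mm thick, hinged at the rest's x = +40, y = +23.5 mm, 64 mm up, axis along the rest's x. 0 is level, lying over the vee towards -y (about -0.05 when shut on a seated column); 2.0 is open, leaning out to the rest's +y on its stop. It swings freely and falls shut by its weight once below about 1.5.
- keeper_ball (a point): centre of the black ball, 13 mm in diameter, at the keeper's end, 40 mm from the hinge; with the keeper open it stands about 100 mm above the worktop, outside the vee.

How it is judged (in metres and radians):
On the way, in this order (a step that is already met when the one before it is completed fails the run):
1. the long column is out of the clips, clear above the holder's lips (z of long_column_mid in the frame of holder above 0.085 m), for 0.1 s.
2. the long column lies in both vee blocks of the rest, the keeper still open (x of long_column_mid in the frame of rest_seat between -0.017 and 0.017 m and y of long_column_mid in the frame of rest_seat between -0.004 and 0.004 m and z of long_column_mid in the frame of rest_seat below 0.004 m and angle between the x axis of long_column_mid and the x axis of rest_seat, either way round below 0.08 rad and value of joint keeper above 0.5 rad), for 0.2 s.
At the end, for the whole second after the job is handed in: The long column lies in both vee blocks (axis within 4 mm of the seat sideways and in height, within 17 mm along it, within 0.08 rad of it, either way round) and the keeper is shut on it (joint below 0.1 rad); the short column is still in its clips and the holder stands upright (x of long_column_mid in the frame of rest_seat between -0.017 and 0.017 m and y of long_column_mid in the frame of rest_seat between -0.004 and 0.004 m and z of long_column_mid in the frame of rest_seat below 0.004 m and angle between the x axis of long_column_mid and the x axis of rest_seat, either way round below 0.08 rad and value of joint keeper below 0.1 rad and distance between short_column_mid and holder below 0.075 m and z of short_column_mid in the frame of holder below 0.056 m and angle between holder's own z axis and vertical below 0.05 rad); the robot touches nothing.
It fails at once if the holder is lifted, tipped or dragged more than 30 mm (distance of holder from where it was at the start of the episode above 0.03 m or height (world z) of holder above 0.012 m or angle between holder's own z axis and vertical above 0.15 rad).
It fails at once if the short column leaves its clips (z of short_column_mid in the frame of holder above 0.062 m or distance between short_column_mid and holder above 0.085 m).
It fails at once if the column is dropped into the rest (moving faster than 0.5 m/s as it arrives) (horizontal distance between long_column_mid and rest_seat below 0.04 m and z of long_column_mid in the frame of rest_seat below 0.02 m and linear speed of long_column above 0.5 m/s).
It also fails if it takes over 45 s, if anything falls off the work surface, if the arm or the gripper's body presses on something with over 40 N, if the wrist force passes 120 N, or if a joint passes its speed limit or range.

## Working session

There is one attempt and no reset: what is moved stays moved. The work goes in short steps, Python scripts to look and compute and a tool call to move; the robot and the scene stay as the last step left them, time stands still between calls to the robot, and variables do not carry over. Pictures are saved under pics/ and viewed, at most 10 in all, crops included, and the job is handed in when it is done.

Besides the shell and the picture viewer there is one more tool, called after "Call:" as name(argument=value, ...) on one line, values as JSON. apply_moves: Moves the arm, as the interface text tells. Its arguments: {"type":"object","properties":{"rows":{"type":"array"}},"required":["rows"]}

```bash
mkdir -p pics; cat > h.py <<'E'
import numpy as np, cv2
from rig import *
def cam(n):
    c=camera_params(n); K=np.array([[c['fx'],0,c['cx']],[0,c['fy'],c['cy']],[0,0,1.]])
    return K,np.array(c['D'],float),np.array(c['xyz'],float),np.array(c['orientation'],float).reshape(3,3)
def rays(n,uv):
    K,D,t,R=cam(n); p=cv2.undistortPoints(np.array(uv,float).reshape(-1,1,2),K,D)[:,0]
    d=np.c_[p[:,0],-p[:,1],-np.ones(len(p))]
    return t,d@R.T
def onplane(n,uv,z):
    t,d=rays(n,uv); return t+d*((z-t[2])/d[:,2])[:,None]
def cloud(n,depth):
    v,u=np.mgrid[0:400,0:640]; t,d=rays(n,np.c_[u.ravel(),v.ravel()])
    return (t+d*depth.ravel()[:,None]).reshape(400,640,3)
E
python3 - <<'E'
from h import *
for n in('top','side'):
    im,d=capture(n); np.savez(n+'0.npz',im=im,d=d)
    cv2.imwrite(f'pics/{n}0.png',im[:,:,::-1]); print(n,camera_params(n),(d>0).mean())
s=read_state(); print(s['position'],s['tcp_rot'],s['force'])
E
```

```text
top {'fx': 365.6906894048009, 'fy': 365.6906894048009, 'cx': 322.22180639629954, 'cy': 194.55014805151643, 'D': array([-0.08461603,  0.        ,  0.        ,  0.        ,  0.        ]), 'xyz': array([ 0.36380459, -0.32898423,  0.8948286 ]), 'orientation': array([[-4.47589885e-02,  9.75000682e-01, -2.17647200e-01],
       [-9.98997707e-01, -4.37850167e-02,  9.29810120e-03],
       [-4.64031271e-04,  2.17845227e-01,  9.75983218e-01]])} 0.995875
side {'fx': 452.57304173808046, 'fy': 452.57304173808046, 'cx': 313.1181377472267, 'cy': 191.22235623213803, 'D': array([-0.08445022,  0.        ,  0.        ,  0.        ,  0.        ]), 'xyz': array([ 0.49506115, -1.00671046,  0.58191906]), 'orientation': array([[ 0.99852033,  0.03512999, -0.04150947],
       [-0.05419847,  0.58063973, -0.81235462],
       [-0.00443596,  0.81340235,  0.58168457]])} 0.99600390625
[ 0.18393273 -0.59668906  0.24664258] [[ 9.55689628e-01  2.94376077e-01 -2.46273179e-04]
 [ 2.94375978e-01 -9.55687660e-01  1.96980389e-03]
 [ 3.44502903e-04 -1.95501805e-03 -9.99998030e-01]] [ 0.90246979  0.31149167 -0.26067355]
```

View pics/top0.png

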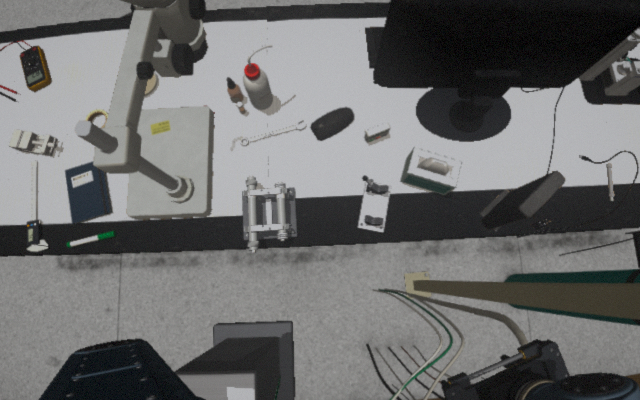

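View pics/side0.png

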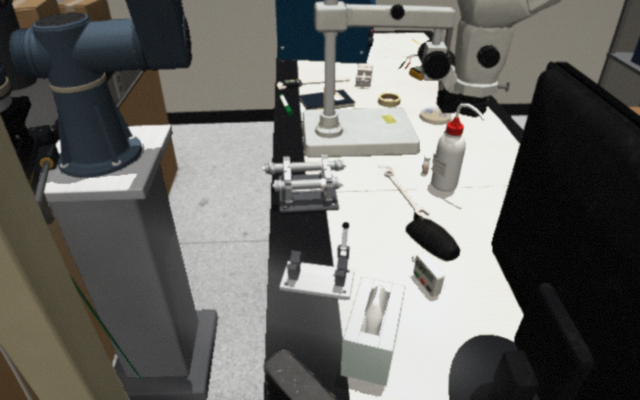

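The top view shows the holder around (270,212), with the longer column apparently on the left at u≈253. The rest is at (374,203), with the black ball near (367,178). In the side view the holder is around (305,183) and the rest around (318,272). Next I'll enlarge both.

```bash
python3 - <<'E'
from h import *
T=np.load('top0.npz');S=np.load('side0.npz')
a=cv2.resize(T['im'][165:265,230:400],None,fx=4.7,fy=4.7,interpolation=cv2.INTER_CUBIC)
cv2.imwrite('pics/topc.png',a[:,:,::-1])
b=cv2.resize(S['im'][145:305,250:370],None,fx=3.7,fy=3.7,interpolation=cv2.INTER_CUBIC)
cv2.imwrite('pics/sidec.png',b[:,:,::-1]); print(a.shape,b.shape)
P=cloud('top',T['d'])
# holder column points: z 50..75mm
z=P[...,2]
reg=np.zeros(z.shape,bool);reg[165:265,235:305]=1
m=reg&(z>.045)&(z<.075)
h=P[m];print('holder',len(h),h.min(0),h.max(0))
out=np.full(z.shape,' ');
for r in range(170,256,2): print(r,' '.join('%3d'%(z[r,c]*1000) for c in range(240,304,2)))
print()
for r in range(170,240,2): print(r,' '.join('%3d'%(z[r,c]*1000) for c in range(352,396,2)))
E
```

```text
(470, 799, 3) (592, 444, 3)
holder 1550 [ 0.42387935 -0.25597578  0.04506868] [ 0.60689818 -0.15251527  0.07271656]
170   0   4   0   1   1   4   3   3   2   2   2   5   0   4   3   0   2   2   0   0   1   4   1   0   3   3   1   5   3   2   2   3
172   2   2   1   2   2  -1  -1   2   1   2   3   3   0   1   1   2   2   2   3  -1   4   1   0   1   0   0   3   0   3   0   2   2
174   1   2   0   1   3   1   2   3   4  -1   2   2   0   2   0   0  -2   0   0   2   3   1   2   0   1   0   3   1   0   0   2   2
176   5   3   0   1   3  55  53   1   2   0   2   1   3   2   3   3   0   2   1   0   1   0   0   0   3   3   2   2   0   1   0   3
178 894   4   6   1  57  59  58  58   3   5   2   1   3   1   3   0   1   1  -1   2   1   0   3   3   0   0   1   2   1   0   3   0
180   4   1   3  58  63  65  60  59  51   2   2   4  -1   1   1   5   0   5   2   0   0   5   1   2   0   2   3   0  -1   0  -1   3
182   3   0   1  58  62  63  62  58  52   2   2   2   4   2   1   2   0   2  -1  51  53   3   0   3  -2   0   1   1   0   0   1   3
184   0   5   0  54  60  65  62  59  54   0   3   3   0   4 
[... 7321 characters left out ...]
  17  18  25  34  36  40  48  48  13   0  -2   2  -1   0
226   1  -1   2  12  12   7  12  11  12   8  12  13  10  13  10  11  14   2  -1  -1   0   0
228  -1   1   0   1   7   8  11   9 894  10   9  12  11  12  11  15  12   2   0  -3   2   0
230   0   1   0   2   2   1   0   2   1   5  11   9  13  11  12  13   1   0   0   1  -1  -1
232   2   4   0   3   1   0   2   0   2   0   1   0   1   0   4  10   0  -3  -1   1   0   0
234   1   0   1   2   0   0  -1   0   0   1   0   2   0   1   0   0   0  -1   1   1   0   0
236   0  -1  -1   0   0   3   4   3   0   3   0   2   2   0   0   1  -3   0   0   1   2   3
238   0   0   0   1   0   2   0   4   1   0   0   2   1   1   2   2   0   0   2   2   2  -1
```

View pics/topc.png

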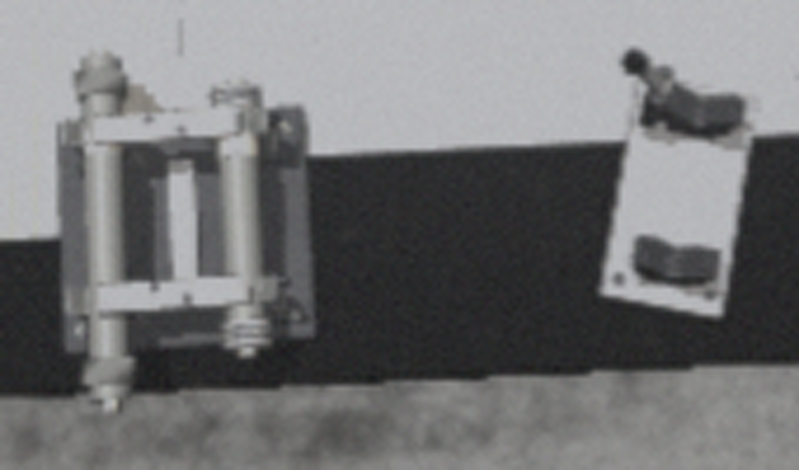

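View pics/sidec.png

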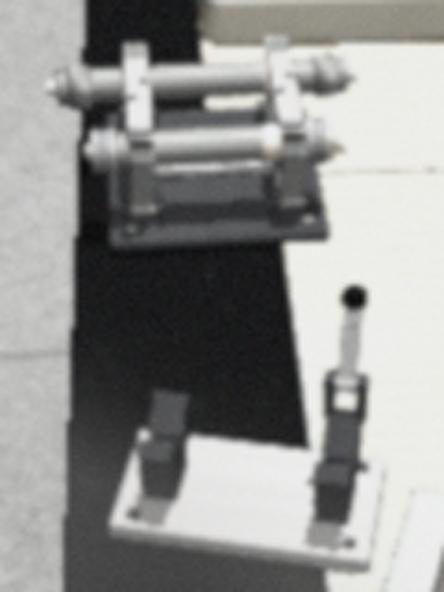

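The top crop shows the long column, with hexagon collars, in the left (+y) lane at crop x≈105. The short one is at crop x≈240. The rest's keeper and ball stand open at its far left end (crop 633,60). In the side crop the ball is at (353,297). Next I'll fit the axes and the nearby obstacles from depth.

```bash
cat > m.py <<'E'
from h import *
from scipy.optimize import least_squares as LS
def fitcyl(Q,r=.01):
    c=Q.mean(0)
    def f(p):
        dy=Q[:,1]-c[1]-p[0]-p[1]*(Q[:,0]-c[0]); dz=Q[:,2]-p[2]
        return np.hypot(dy/np.hypot(1,p[1]),dz)-r
    s=LS(f,[0,0,.05],loss='soft_l1',f_scale=.002).x
    return c[0],c[1]+s[0],np.degrees(np.arctan(s[1])),s[2]
E
python3 - <<'E'
from m import *
C={n:cloud(n,np.load(n+'0.npz')['d']) for n in('top','side')}
T=C['top']
def box(P,lo,hi): return P[((P>lo)&(P<hi)).all(-1)]
# columns between stations
for nm,(y0,y1) in {'L':(-.19,-.14),'S':(-.26,-.21)}.items():
  for n in C:
    Q=box(C[n],[.48,y0,.045],[.555,y1,.064]); print(nm,n,len(Q),np.round(fitcyl(Q),4))
# long ends
Q=box(T,[.40,-.19,.052],[.63,-.145,.07]); print('long x range',Q[:,0].min(),Q[:,0].max())
Q=box(T,[.40,-.26,.052],[.63,-.205,.07]); print('short x',Q[:,0].min(),Q[:,0].max())
Q=box(T,[.40,-.26,.062],[.63,-.145,.075]); h=np.histogram(Q[:,0],np.arange(.44,.6,.005));print(np.c_[h[1][:-1]*1000,h[0]].astype(int).tolist())
# rest
Q=box(T,[.42,-.52,.007],[.62,-.36,.014]); r=cv2.minAreaRect((Q[:,:2]*1000).astype(np.float32));print('rest',r)
for n in C:
  Q=box(C[n],[.42,-.52,.03],[.62,-.36,.049]); print(n,len(Q),Q.min(0),Q.max(0))
  c=np.array(r[0])/1000
  def f(p):
    a=p[1]; dx,dy=Q[:,0]-c[0],Q[:,1]-c[1]; y=-np.sin(a)*dx+np.cos(a)*dy-p[0]
    return Q[:,2]-(.0359+abs(y))
  s=LS(f,[0,-.19],loss='soft_l1',f_scale=.002); print('vee',s.x[0],np.degrees(s.x[1]),s.cost)
  Q2=box(C[n],[.42,-.52,.085],[.62,-.36,.12]); print('keeper top pts',len(Q2),Q2[Q2[:,2]>.098].mean(0))
# obstacles
for nm,P in C.items():
  for zc in(.07,.1,.15,.25):
    for reg,lo,hi in(('hold',[.35,-.14,zc],[.7,.05,.5]),('rest',[.35,-.65,zc],[.7,-.47,.5]),('far',[.63,-.5,zc],[.8,-.1,.5])):
      Q=box(P,lo,hi)
      if len(Q)>5: print(nm,zc,reg,len(Q),Q.min(0).round(3),Q.max(0).round(3))
E
```

```text
L top 267 [ 0.519  -0.1702  0.8122  0.0505]
L side 270 [ 0.521  -0.1705  0.9129  0.0501]
S top 249 [ 0.5191 -0.2387  1.9104  0.0504]
S side 341 [ 0.5176 -0.2391  4.1326  0.0501]
long x range 0.423879351242082 0.6068981781331066
short x 0.4484053694285761 0.5865101950869495
[[440, 7], [445, 8], [450, 4], [455, 7], [460, 8], [465, 1], [470, 71], [475, 85], [480, 81], [485, 7], [490, 0], [495, 0], [500, 0], [505, 1], [510, 0], [515, 2], [520, 1], [525, 2], [530, 3], [535, 1], [540, 3], [545, 2], [550, 5], [555, 81], [560, 77], [565, 66], [570, 6], [575, 7], [580, 13], [585, 10], [590, 8]]
rest ((537.925537109375, -440.959228515625), (117.29740142822266, 131.318359375), 76.35761260986328)
top 203 [ 0.47584626 -0.49514995  0.03027952] [ 0.57537394 -0.4342353   0.04889344]
vee -0.026274468923624023 -13.801762612057374 0.00147054891042327
keeper top pts 35 [ 0.57408399 -0.43411554  0.10474562]
side 419 [ 0.47843351 -0.49515416  0.03002568] [ 0.58345167 -0.43718857  0.04897665]
vee -0.026340213220848816 -13.322738348414608 0.005066082281847755
keeper top pts 87 [ 0.57750419 -0.43744671  0.10
[... 435 characters left out ...]
037 0.424]
top 0.15 far 216 [ 0.795 -0.5    0.15 ] [ 0.8   -0.49   0.376]
top 0.25 hold 3881 [ 0.548 -0.027  0.25 ] [0.7   0.037 0.424]
top 0.25 far 145 [ 0.795 -0.5    0.251] [ 0.8   -0.49   0.376]
side 0.07 hold 2871 [ 0.552 -0.029  0.07 ] [0.7   0.032 0.363]
side 0.07 rest 2885 [ 0.55 -0.65  0.07] [ 0.652 -0.534  0.124]
side 0.07 far 12 [ 0.796 -0.5    0.07 ] [ 0.8   -0.19   0.295]
side 0.1 hold 2643 [ 0.552 -0.029  0.1  ] [0.7   0.032 0.363]
side 0.1 rest 560 [ 0.583 -0.626  0.1  ] [ 0.618 -0.582  0.124]
side 0.1 far 6 [ 0.799 -0.5    0.124] [ 0.8   -0.498  0.295]
side 0.15 hold 2428 [ 0.552 -0.029  0.15 ] [0.7   0.032 0.363]
side 0.25 hold 2001 [ 0.552 -0.029  0.25 ] [0.7   0.032 0.363]
```

```bash
python3 - <<'E'
from m import *
C={n:cloud(n,np.load(n+'0.npz')['d']) for n in('top','side')}
def box(P,lo,hi): return P[((P>lo)&(P<hi)).all(-1)]
for n in C:
  P=C[n]; m=((P>[.44,-.52,.006])&(P<[.61,-.40,.07])).all(-1).astype(np.uint8)
  k,l,s,_=cv2.connectedComponentsWithStats(cv2.morphologyEx(m,cv2.MORPH_OPEN,np.ones((3,3),np.uint8))); M=l==1+s[1:,4].argmax()
  Q=P[M&(P[...,2]<.014)]; print(n,cv2.minAreaRect((Q[:,:2]*1000).astype(np.float32)))
  a=np.radians(-13.5); ex=np.array([np.cos(a),np.sin(a)]);ey=np.array([-ex[1],ex[0]])
  c=np.array([.53,-.465])
  B=P[M&(P[...,2]>.028)]; X=(B[:,:2]-c)@ex; Y=(B[:,:2]-c)@ey; Z=B[:,2]
  for lo,hi in((-.07,-.02),(.02,.07)):
    w=(X>lo)&(X<hi)&(Z<.048)&(Y<.012)
    s=LS(lambda p:Z[w]-(.0359+abs(Y[w]-p[0])),[0.],loss='soft_l1',f_scale=.002)
    t=X[(X>lo)&(X<hi)&(Z>.04)]
    print(' block',w.sum(),'y',s.x,'x',np.percentile(t,[3,50,97]),'center xy',c+ex*np.percentile(t,[3,97]).mean()+ey*s.x)
for n in C:
  im=np.load(n+'0.npz')['im'];P=C[n]
  q=((P>[.54,-.47,.085])&(P<[.61,-.41,.12])).all(-1)&(im.max(-1)<60); v,u=np.nonzero(q)
  print('ball',n,len(v),u.mean(),v.mean(),onplane(n,[[u.mean(),v.mean()]],.1))
E
```

```text
top ((526.2050170898438, -464.8981628417969), (64.66397094726562, 120.16992950439453), 75.9766616821289)
 block 83 y [-0.00096992] x [-0.05137848 -0.04403095 -0.0365051 ] center xy [ 0.4870459  -0.45568511]
 block 90 y [-0.00175367] x [0.02684999 0.03455101 0.04367696] center xy [ 0.56387975 -0.47493731]
side ((528.4890747070312, -464.5068359375), (65.50425720214844, 118.76398468017578), 76.50483703613281)
 block 183 y [-0.00275335] x [-0.04815019 -0.04013648 -0.03280076] center xy [ 0.49000011 -0.45822846]
 block 169 y [-0.00403654] x [0.03098226 0.03988265 0.0488461 ] center xy [ 0.56786904 -0.47824279]
ball top 9 364.6666666666667 178.11111111111111 [[ 0.57466553 -0.43376205  0.1       ]]
ball side 21 345.1904761904762 225.14285714285714 [[ 0.577277   -0.43340708  0.1       ]]
```

```bash
cat >> m.py <<'E'
from scipy.spatial.transform import Rotation as Ro
def goto(x,y,z,yaw):
    "rows numbers to reach the TCP pose, tool down, tool x at yaw deg"
    s=read_state(); R=np.array(s['tcp_rot']).reshape(3,3); p=np.array(s['position'])
    a=np.radians(yaw); W=np.array([[np.cos(a),np.sin(a),0],[np.sin(a),-np.cos(a),0],[0,0,-1]])
    print('t',round(s['time_s'],2),'pos',p.round(4),'F',np.round(s['force'],1),'open',round(s['opening'],3),'grip',round(s['grasp_force'],1))
    print('shift mm',(R.T@(np.array([x,y,z])-p)*1000).round(1),'turn',(Ro.from_matrix(R.T@W).as_rotvec(degrees=True)/6).round(2))
E
python3 -c "
from m import *
goto(.503,-.1706,.16,.9)"
```

```text
t 0.1 pos [ 0.1839 -0.5967  0.2466] F [ 0.9  0.3 -0.3] open 0.999 grip 0.0
shift mm [ 430.3 -313.1   87.4] turn [-0.02 -0.    2.7 ]
```

Call:
apply_moves(rows=[{"x":100,"y":-73,"z":0,"rz":0.6,"claw":108},{"x":200,"y":-146,"z":0,"rz":1.2,"claw":108},{"x":300,"y":-218,"z":10,"rz":1.9,"claw":108},{"x":430,"y":-313,"z":40,"rz":2.7,"claw":108},{"x":430,"y":-313,"z":60,"rz":2.7,"claw":108},{"x":430,"y":-313,"z":85,"rz":2.7,"claw":108},{"x":430,"y":-313,"z":85,"rz":2.7,"claw":108},{"x":430,"y":-313,"z":85,"rz":2.7,"claw":108},{"x":430,"y":-313,"z":85,"rz":2.7,"claw":108},{"x":430,"y":-313,"z":85,"rz":2.7,"claw":108}])

```text
validation failed for argument at $.ro...
```

```bash
python3 -c "
from m import *
goto(.503,-.1706,.061,.9)"
```

```text
t 0.1 pos [ 0.1839 -0.5967  0.2466] F [ 0.9  0.3 -0.3] open 0.999 grip 0.0
shift mm [ 430.3 -312.9  186.4] turn [-0.02 -0.    2.7 ]
```

Call:
apply_moves(rows=[{"x":100,"y":-73,"z":0,"rx":0,"ry":0,"rz":0.6,"claw":108},{"x":200,"y":-146,"z":0,"rx":0,"ry":0,"rz":1.2,"claw":108},{"x":300,"y":-218,"z":10,"rx":0,"ry":0,"rz":1.9,"claw":108},{"x":430,"y":-313,"z":40,"rx":0,"ry":0,"rz":2.7,"claw":108},{"x":430,"y":-313,"z":60,"rx":0,"ry":0,"rz":2.7,"claw":108},{"x":430,"y":-313,"z":85,"rx":0,"ry":0,"rz":2.7,"claw":108},{"x":430,"y":-313,"z":85,"rx":0,"ry":0,"rz":2.7,"claw":108},{"x":430,"y":-313,"z":85,"rx":0,"ry":0,"rz":2.7,"claw":108},{"x":430,"y":-313,"z":85,"rx":0,"ry":0,"rz":2.7,"claw":108},{"x":430,"y":-313,"z":85,"rx":0,"ry":0,"rz":2.7,"claw":108}])

```text
time_s: 1.35
position: [0.5032, -0.1687, 0.1613]
tcp_rot: [[1.0, 0.021, -0.002], [0.021, -1.0, 0.002], [-0.002, -0.002, -1.0]]
force: [0.2, 0.4, -0.5]
opening: 0.578
grasp_force: 0.0
```

```bash
python3 -c "
from m import *
goto(.503,-.1706,.061,.9)"
```

```text
t 1.35 pos [ 0.5032 -0.1687  0.1613] F [ 0.2  0.4 -0.5] open 0.578 grip 0.0
shift mm [ -0.    2.1 100.3] turn [-0.02  0.02  0.05]
```

Call:
apply_moves(rows=[{"x":0,"y":2,"z":40,"rx":0,"ry":0,"rz":0,"claw":108},{"x":0,"y":2,"z":75,"rx":0,"ry":0,"rz":0,"claw":108},{"x":0,"y":2,"z":90,"rx":0,"ry":0,"rz":0,"claw":108},{"x":0,"y":2,"z":100,"rx":0,"ry":0,"rz":0,"claw":108},{"x":0,"y":2,"z":100,"rx":0,"ry":0,"rz":0,"claw":108},{"x":0,"y":2,"z":100,"rx":0,"ry":0,"rz":0,"claw":108}])

```text
time_s: 2.1
position: [0.5034, -0.1741, 0.0635]
tcp_rot: [[1.0, 0.016, 0.002], [0.016, -1.0, -0.001], [0.002, 0.001, -1.0]]
force: [0.2, -0.6, 0.3]
opening: 0.574
grasp_force: 0.0
```

```bash
python3 -c "
from m import *
goto(.503,-.1706,.061,.9)
im,d=capture('side'); cv2.imwrite('pics/s1.png',cv2.resize(im[100:330,230:430],None,fx=2.6,fy=2.6)[:,:,::-1])"
```

```text
t 2.1 pos [ 0.5034 -0.1741  0.0635] F [ 0.2 -0.6  0.3] open 0.574 grip 0.0
shift mm [-0.4 -3.5  2.5] turn [ 0.01 -0.02  0.  ]
```

View pics/s1.png

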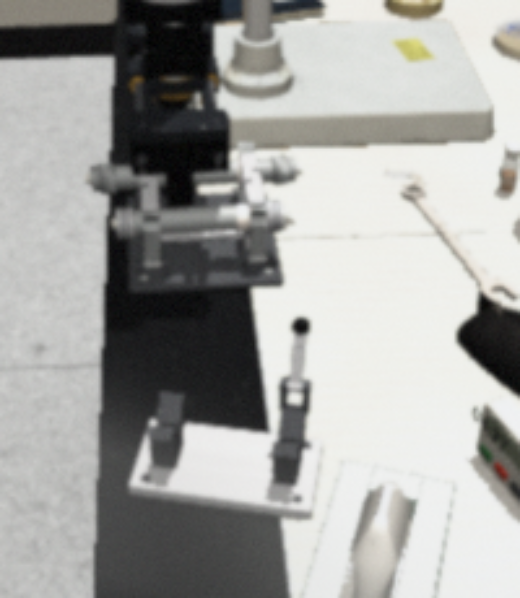

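The fingers straddle the long column between the stations (around (195,185)) and nothing is disturbed. I'll correct y and let it settle.

Call:
apply_moves(rows=[{"x":0,"y":-3,"z":2,"rx":0,"ry":0,"rz":0,"claw":108},{"x":0,"y":-3,"z":2,"rx":0,"ry":0,"rz":0,"claw":108}])

```text
time_s: 2.4
position: [0.5028, -0.1702, 0.0608]
tcp_rot: [[1.0, 0.017, 0.0], [0.017, -1.0, -0.0], [0.0, 0.0, -1.0]]
force: [-0.2, 1.2, -1.1]
opening: 0.575
grasp_force: 0.0
```

```bash
python3 -c "
from m import *
for i in range(3): goto(.503,-.1706,.061,.9); capture('top')"
```

```text
t 2.4 pos [ 0.5028 -0.1702  0.0608] F [-0.2  1.2 -1.1] open 0.575 grip 0.0
shift mm [ 0.2  0.4 -0.2] turn [ 0.   -0.    0.01]
t 2.45 pos [ 0.5028 -0.1703  0.0608] F [-0.2  0.6 -0.1] open 0.579 grip 0.0
shift mm [ 0.2  0.3 -0.2] turn [ 0.   -0.    0.01]
t 2.5 pos [ 0.5028 -0.1704  0.0607] F [0.3 0.1 0.5] open 0.577 grip 0.0
shift mm [ 0.2  0.2 -0.3] turn [ 0.   -0.    0.01]
```

Well aligned. Closing.

Call:
apply_moves(rows=[{"x":0,"y":0,"z":0,"rx":0,"ry":0,"rz":0,"claw":180},{"x":0,"y":0,"z":0,"rx":0,"ry":0,"rz":0,"claw":200},{"x":0,"y":0,"z":0,"rx":0,"ry":0,"rz":0,"claw":240},{"x":0,"y":0,"z":0,"rx":0,"ry":0,"rz":0,"claw":240},{"x":0,"y":0,"z":0,"rx":0,"ry":0,"rz":0,"claw":240}])

```text
time_s: 3.18
position: [0.5027, -0.17, 0.0605]
tcp_rot: [[1.0, 0.016, -0.0], [0.016, -1.0, 0.001], [-0.0, -0.001, -1.0]]
force: [1.4, 2.7, 0.9]
opening: 0.221
grasp_force: 30.0
```

Call:
apply_moves(rows=[{"x":0,"y":-2,"z":0,"rx":0,"ry":0,"rz":0,"claw":240},{"x":0,"y":-4,"z":0,"rx":0,"ry":0,"rz":0,"claw":240},{"x":0,"y":-6,"z":0,"rx":0,"ry":0,"rz":0,"claw":240},{"x":0,"y":-8,"z":0,"rx":0,"ry":0,"rz":0,"claw":240},{"x":0,"y":-10,"z":0,"rx":0,"ry":0,"rz":0,"claw":240},{"x":0,"y":-12,"z":0,"rx":0,"ry":0,"rz":0,"claw":240},{"x":0,"y":-14,"z":0,"rx":0,"ry":0,"rz":0,"claw":240},{"x":0,"y":-15.5,"z":0,"rx":0,"ry":0,"rz":0,"claw":240},{"x":0,"y":-15.5,"z":0,"rx":0,"ry":0,"rz":0,"claw":240},{"x":0,"y":-15.5,"z":0,"rx":0,"ry":0,"rz":0,"claw":240}])

```text
time_s: 4.42
position: [0.503, -0.1561, 0.0605]
tcp_rot: [[1.0, 0.016, 0.001], [0.016, -1.0, -0.002], [0.001, 0.002, -1.0]]
force: [-0.6, -6.3, -4.1]
opening: 0.221
grasp_force: 30.0
```

```bash
python3 -c "
from m import *
goto(.503,-.1550,.061,.9)
im,d=capture('top'); cv2.imwrite('pics/t2.png',cv2.resize(im[165:265,230:330],None,fx=5,fy=5)[:,:,::-1])
P=cloud('top',d)
def box(P,lo,hi): return P[((P>lo)&(P<hi)).all(-1)]
Q=box(P,[.48,-.26,.045],[.555,-.21,.064]); print('S',len(Q),np.round(fitcyl(Q),4))
"
```

```text
t 4.42 pos [ 0.503  -0.1561  0.0605] F [-0.6 -6.3 -4.1] open 0.221 grip 30.0
shift mm [ 0.  -1.1 -0.5] turn [ 0.02 -0.01  0.01]
S 66 [ 0.518  -0.2378  1.7943  0.0521]
```

View pics/t2.png

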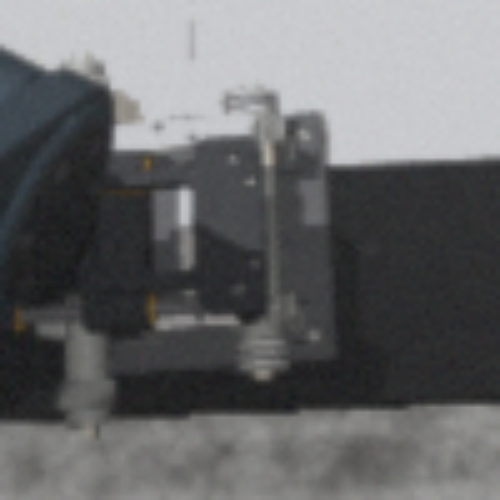

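The arm hides the long column's middle. The holder edge and short column (around (268,230)) have moved about 1 mm at most. I'll push a little further out, then raise.

Call:
apply_moves(rows=[{"x":0,"y":-1.5,"z":0,"rx":0,"ry":0,"rz":0,"claw":240},{"x":0,"y":-2.5,"z":0,"rx":0,"ry":0,"rz":0,"claw":240},{"x":0,"y":-2.5,"z":-2,"rx":0,"ry":0,"rz":0,"claw":240},{"x":0,"y":-2.5,"z":-5,"rx":0,"ry":0,"rz":0,"claw":240},{"x":0,"y":-2.5,"z":-8,"rx":0,"ry":0,"rz":0,"claw":240},{"x":0,"y":-2.5,"z":-11,"rx":0,"ry":0,"rz":0,"claw":240}])

```text
time_s: 5.22
position: [0.5029, -0.1536, 0.0711]
tcp_rot: [[1.0, 0.016, 0.001], [0.016, -1.0, -0.001], [0.001, 0.001, -1.0]]
force: [0.6, -5.1, -5.7]
opening: 0.218
grasp_force: 30.0
```

Call:
apply_moves(rows=[{"x":0,"y":0,"z":-4,"rx":0,"ry":0,"rz":0,"claw":240},{"x":0,"y":0,"z":-8,"rx":0,"ry":0,"rz":0,"claw":240},{"x":0,"y":0,"z":-13,"rx":0,"ry":0,"rz":0,"claw":240},{"x":0,"y":0,"z":-20,"rx":0,"ry":0,"rz":0,"claw":240},{"x":0,"y":0,"z":-30,"rx":0,"ry":0,"rz":0,"claw":240},{"x":0,"y":0,"z":-45,"rx":0,"ry":0,"rz":0,"claw":240},{"x":0,"y":0,"z":-65,"rx":0,"ry":0,"rz":0,"claw":240},{"x":0,"y":0,"z":-90,"rx":0,"ry":0,"rz":0,"claw":240},{"x":0,"y":0,"z":-110,"rx":0,"ry":0,"rz":0,"claw":240},{"x":0,"y":0,"z":-110,"rx":0,"ry":0,"rz":0,"claw":240}])

```text
time_s: 6.48
position: [0.5031, -0.1524, 0.1836]
tcp_rot: [[1.0, 0.017, 0.003], [0.017, -1.0, -0.001], [0.003, 0.001, -1.0]]
force: [0.2, -0.2, -3.1]
opening: 0.221
grasp_force: 29.9
```

```bash
python3 - <<'E'
from m import *
im,d=capture('top');im2,d2=capture('side')
goto(.503,-.1550,.061,.9)
cv2.imwrite('pics/s3.png',cv2.resize(im2[40:320,200:440],None,fx=2.1,fy=2.1)[:,:,::-1])
P=cloud('top',d)
def box(P,lo,hi): return P[((P>lo)&(P<hi)).all(-1)]
Q=box(P,[.48,-.26,.045],[.555,-.21,.064]); print('S',len(Q),np.round(fitcyl(Q),4))
for n,D in(('top',d),('side',d2)):
  P=cloud(n,D); Q=box(P,[.38,-.19,.13],[.64,-.12,.19]); Q=Q[(Q[:,0]<.48)|(Q[:,0]>.53)]
  print(n,len(Q),Q[:,0].min(),Q[:,0].max())
  for lo,hi in((.40,.48),(.53,.6),(.6,.64)):
    q=Q[(Q[:,0]>lo)&(Q[:,0]<hi)];print(len(q),np.median(q,0).round(4))
E
```

```text
t 6.58 pos [ 0.5019 -0.1519  0.1816] F [ 0.4  0.3 -1.9] open 0.222 grip 29.9
shift mm [  1.1   3.2 120.6] turn [-0.01  0.01  0.01]
S 252 [ 0.5189 -0.2389  2.1518  0.0502]
top 222 0.4299207501107623 0.6054911104019497
67 [ 0.4642 -0.1607  0.1876]
148 [ 0.5815 -0.1579  0.1626]
7 [ 0.6047 -0.153   0.1512]
side 530 0.42918533054136115 0.6064354856876368
158 [ 0.4614 -0.1625  0.1835]
357 [ 0.566  -0.1615  0.1604]
15 [ 0.6021 -0.1573  0.1501]
```

View pics/s3.png

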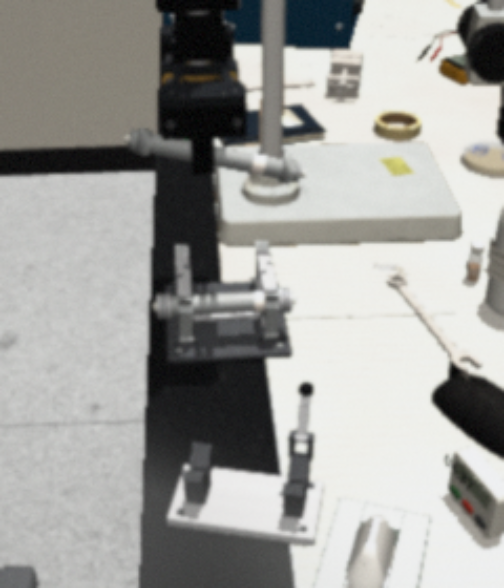

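The column is clear of the holder, but it has pitched in the pads, with its far end low (ends at (140,140) and (290,172)). The short column is still clipped. I'll measure the pitch and compensate with the tool.

```bash
cat >> m.py <<'E'
def box(P,lo,hi): return P[((P>lo)&(P<hi)).all(-1)]
def held():
    "held column: axis line and centre from both views; offset in the tool frame"
    s=read_state(); R=np.array(s['tcp_rot']).reshape(3,3); p=np.array(s['position'])
    for n in('top','side'):
        d=capture(n)[1]; L=(cloud(n,d).reshape(-1,3)-p)@R
        L=L[(abs(L[:,0])<.12)&(abs(L[:,1])<.02)&(L[:,2]>-.03)&(L[:,2]<.05)]
        f=lambda q:np.hypot(T[:,1]-q[0]-q[1]*T[:,0],(T[:,2]-q[2]-q[3]*T[:,0])*np.cos(np.arctan(q[3])))-.01
        T=L[((L[:,0]<-.025)&(L[:,0]>-.065))|((L[:,0]>.025)&(L[:,0]<.065))]
        q=LS(f,[0,0,.01,.2],loss='soft_l1',f_scale=.002).x
        r=np.hypot(L[:,1]-q[0]-q[1]*L[:,0],L[:,2]-q[2]-q[3]*L[:,0]); X=L[r<.015,0]; m=(X.min()+X.max())/2
        print(n,len(T),'pitch',np.degrees(np.arctan(q[3])).round(2),'yaw',np.degrees(np.arctan(q[1])).round(2),'x range',X.min().round(4),X.max().round(4),'centre in tool',np.round([m,q[0]+q[1]*m,q[2]+q[3]*m],4))
E
python3 -c "
from m import *
held(); goto(.5,-.152,.1816,.9)"
```

```text
top 233 pitch 15.32 yaw 0.78 x range -0.0782 0.1021 centre in tool [0.012  0.0011 0.0141]
side 402 pitch 14.57 yaw 0.23 x range -0.0728 0.1045 centre in tool [0.0158 0.002  0.0146]
t 6.67 pos [ 0.5017 -0.152   0.1808] F [-0.9  0.5 -2.3] open 0.223 grip 29.9
shift mm [-1.7  0.  -0.8] turn [-0.01  0.02  0.01]
```

```bash
cat >> m.py <<'E'
def goto2(x,y,z,yaw,pitch):
    s=read_state(); R=np.array(s['tcp_rot']).reshape(3,3); p=np.array(s['position'])
    a=np.radians(yaw); W=np.array([[np.cos(a),np.sin(a),0],[np.sin(a),-np.cos(a),0],[0,0,-1]])@Ro.from_euler('y',pitch,degrees=True).as_matrix()
    print('t',round(s['time_s'],2),'pos',p.round(4),'F',np.round(s['force'],1),'grip',round(s['grasp_force'],1))
    print('shift mm',(R.T@(np.array([x,y,z])-p)*1000).round(1),'turn',(Ro.from_matrix(R.T@W).as_rotvec(degrees=True)/6).round(2))
E
python3 -c "
from m import *
goto2(.5144,-.4605,.17,-13.4,15)"
```

```text
t 6.67 pos [ 0.5017 -0.152   0.1808] F [-0.9  0.5 -2.3] grip 29.9
shift mm [  7.7 308.7  10.4] turn [-0.32  2.51  2.37]
```

Call:
apply_moves(rows=[{"x":1,"y":40,"z":0,"rx":-0.04,"ry":0.3,"rz":0.3,"claw":240},{"x":2,"y":90,"z":0,"rx":-0.1,"ry":0.8,"rz":0.8,"claw":240},{"x":3,"y":140,"z":0,"rx":-0.15,"ry":1.2,"rz":1.1,"claw":240},{"x":5,"y":190,"z":0,"rx":-0.2,"ry":1.6,"rz":1.5,"claw":240},{"x":6,"y":240,"z":0,"rx":-0.26,"ry":2.0,"rz":1.9,"claw":240},{"x":7,"y":280,"z":0,"rx":-0.3,"ry":2.3,"rz":2.2,"claw":240},{"x":7.5,"y":308,"z":5,"rx":-0.32,"ry":2.5,"rz":2.4,"claw":240},{"x":7.5,"y":308,"z":10,"rx":-0.32,"ry":2.5,"rz":2.4,"claw":240},{"x":7.5,"y":308,"z":10,"rx":-0.32,"ry":2.5,"rz":2.4,"claw":240},{"x":7.5,"y":308,"z":10,"rx":-0.32,"ry":2.5,"rz":2.4,"claw":240}])

```text
time_s: 7.92
position: [0.5152, -0.4585, 0.1711]
tcp_rot: [[0.939, -0.233, 0.252], [-0.225, -0.973, -0.059], [0.259, -0.001, -0.966]]
force: [0.5, 0.1, -1.9]
opening: 0.219
grasp_force: 29.9
```

```bash
python3 -c "
from m import *
held(); goto2(.5144,-.4605,.10,-13.4,15)"
```

```text
top 116 pitch 12.18 yaw 9.46 x range -0.0763 0.09 centre in tool [0.0068 0.0117 0.0077]
side 363 pitch 14.1 yaw 1.73 x range -0.0135 0.1043 centre in tool [0.0454 0.0019 0.0225]
t 8.03 pos [ 0.5154 -0.4591  0.1717] F [-0.4  0.2 -1.9] grip 29.9
shift mm [-19.3   1.6  69.1] turn [ 0.   -0.01 -0.01]
```

Call:
apply_moves(rows=[{"x":-5,"y":1.5,"z":18,"rx":0,"ry":0,"rz":0,"claw":240},{"x":-12,"y":1.5,"z":44,"rx":0,"ry":0,"rz":0,"claw":240},{"x":-19,"y":1.5,"z":69,"rx":0,"ry":0,"rz":0,"claw":240},{"x":-22,"y":1.5,"z":80,"rx":0,"ry":0,"rz":0,"claw":240},{"x":-22,"y":1.5,"z":80,"rx":0,"ry":0,"rz":0,"claw":240},{"x":-22,"y":1.5,"z":80,"rx":0,"ry":0,"rz":0,"claw":240}])

```text
time_s: 8.78
position: [0.5147, -0.4624, 0.0895]
tcp_rot: [[0.938, -0.235, 0.254], [-0.226, -0.972, -0.063], [0.262, 0.002, -0.965]]
force: [0.5, -0.0, -1.9]
opening: 0.221
grasp_force: 29.9
```

```bash
python3 - <<'E'
from m import *
goto2(.5144,-.4605,.0604,-13.4,15)
im,d=capture('side'); cv2.imwrite('pics/s4.png',cv2.resize(im[180:320,250:390],None,fx=4,fy=4)[:,:,::-1])
P=cloud('side',d)
c=np.array([.5289,-.4682]); a=np.radians(-13.9); ex=np.array([np.cos(a),np.sin(a)]);ey=np.array([-ex[1],ex[0]])
X=(P[...,:2]-c)@ex;Y=(P[...,:2]-c)@ey;Z=P[...,2]
L=np.stack([X,Y,Z],-1); A=box(L,[-.12,-.03,.056],[.12,.03,.12])
T=A[((A[:,0]>-.06)&(A[:,0]<-.035))|((A[:,0]>.01)&(A[:,0]<.06))]
T=T[(T[:,2]<.095)]
f=lambda q:np.hypot(T[:,1]-q[0]-q[1]*T[:,0],T[:,2]-q[2]-q[3]*T[:,0])-.01
q=LS(f,[0,0,.075,0],loss='soft_l1',f_scale=.002).x
print(len(T),'lateral/height mm',q[[0,2]]*1000,'yaw,pitch deg',np.degrees(q[[1,3]]))
r=np.hypot(A[:,1]-q[0]-q[1]*A[:,0],A[:,2]-q[2]-q[3]*A[:,0]);x=A[r<.016,0];print('x',x.min(),x.max())
E
```

```text
t 8.78 pos [ 0.5147 -0.4624  0.0895] F [ 0.5 -0.  -1.9] grip 29.9
shift mm [-8.3 -1.8 27.8] turn [ 0.02 -0.03 -0.02]
425 lateral/height mm [ 1.55337574 78.53014129] yaw,pitch deg [-0.51679342  0.92661414]
x -0.00935641163326901 0.09454247568567516
```

View pics/s4.png

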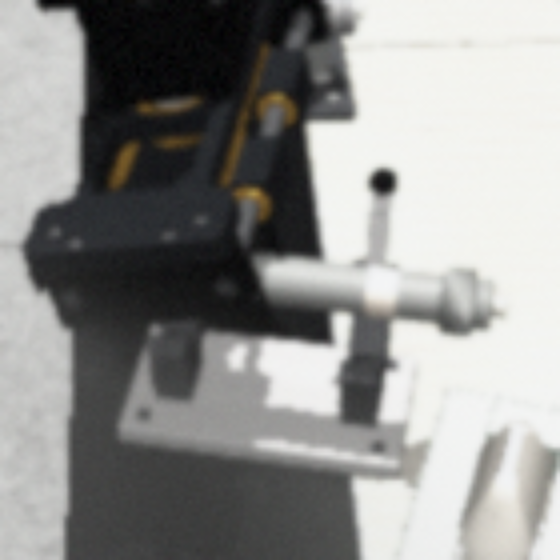

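The column hangs level over both vees. The keeper stands open behind it with its ball at (382,182), and the body is well short of the keeper. I'll lower it.

Call:
apply_moves(rows=[{"x":-2,"y":1,"z":7,"rx":0,"ry":0,"rz":0,"claw":240},{"x":-4,"y":1,"z":14,"rx":0,"ry":0,"rz":0,"claw":240},{"x":-5.5,"y":1,"z":20,"rx":0,"ry":0,"rz":0,"claw":240},{"x":-6.5,"y":1,"z":24,"rx":0,"ry":0,"rz":0,"claw":240},{"x":-6.5,"y":1,"z":24,"rx":0,"ry":0,"rz":0,"claw":240}])

```text
time_s: 9.45
position: [0.5139, -0.4622, 0.0636]
tcp_rot: [[0.939, -0.235, 0.253], [-0.227, -0.972, -0.06], [0.26, -0.001, -0.966]]
force: [0.3, 1.2, -1.7]
opening: 0.219
grasp_force: 29.9
```

Call:
apply_moves(rows=[{"x":-0.3,"y":0,"z":1,"rx":0,"ry":0,"rz":0,"claw":240},{"x":-0.5,"y":0,"z":2,"rx":0,"ry":0,"rz":0,"claw":240},{"x":-0.5,"y":0,"z":2,"rx":0,"ry":0,"rz":0,"claw":240}])

```text
time_s: 9.82
position: [0.5139, -0.4622, 0.0634]
tcp_rot: [[0.939, -0.234, 0.253], [-0.226, -0.972, -0.061], [0.261, -0.0, -0.965]]
force: [-5.1, 4.8, 9.6]
opening: 0.221
grasp_force: 29.9
```

Call:
apply_moves(rows=[{"x":0,"y":-1,"z":0,"rx":0,"ry":0,"rz":0,"claw":240},{"x":0,"y":-2,"z":0,"rx":0,"ry":0,"rz":0,"claw":240},{"x":0,"y":-2,"z":0,"rx":0,"ry":0,"rz":0,"claw":240}])

```text
time_s: 10.2
position: [0.5148, -0.4612, 0.0623]
tcp_rot: [[0.938, -0.235, 0.254], [-0.226, -0.972, -0.062], [0.261, 0.001, -0.965]]
force: [-1.3, 3.0, 5.9]
opening: 0.219
grasp_force: 29.9
```

Call:
apply_moves(rows=[{"x":0,"y":-1,"z":0,"rx":0,"ry":0,"rz":0,"claw":240},{"x":0,"y":-2,"z":0,"rx":0,"ry":0,"rz":0,"claw":240},{"x":0,"y":-2,"z":0,"rx":0,"ry":0,"rz":0,"claw":240}])

```text
time_s: 10.58
position: [0.5149, -0.4598, 0.0614]
tcp_rot: [[0.939, -0.235, 0.253], [-0.226, -0.972, -0.063], [0.261, 0.002, -0.965]]
force: [-0.2, -1.6, -1.6]
opening: 0.218
grasp_force: 29.9
```

Call:
apply_moves(rows=[{"x":-0.3,"y":0,"z":1,"rx":0,"ry":0,"rz":0,"claw":240},{"x":-0.5,"y":0,"z":1.7,"rx":0,"ry":0,"rz":0,"claw":240},{"x":-0.5,"y":0,"z":1.7,"rx":0,"ry":0,"rz":0,"claw":240}])

```text
time_s: 10.95
position: [0.515, -0.4598, 0.061]
tcp_rot: [[0.938, -0.235, 0.254], [-0.226, -0.972, -0.063], [0.262, 0.002, -0.965]]
force: [-2.3, -1.0, 5.2]
opening: 0.219
grasp_force: 29.9
```

```bash
cat > lay.py <<'E'
from m import *
goto2(.5144,-.4605,.0604,-13.4,15)
for n,c in(('side',[.5289,-.4682]),('top',[.5255,-.4653])):
  im,d=capture(n)
  P=cloud(n,d)
  a=np.radians(-13.9); ex=np.array([np.cos(a),np.sin(a)]);ey=np.array([-ex[1],ex[0]])
  X=(P[...,:2]-c)@ex;Y=(P[...,:2]-c)@ey
  L=np.stack([X,Y,P[...,2]],-1); A=box(L,[-.12,-.022,.045],[.12,.018,.068])
  T=A[((abs(A[:,0])<.064)&(abs(A[:,0])>.05))|((A[:,0]>.005)&(A[:,0]<.03))]
  f=lambda q:np.hypot(T[:,1]-q[0]-q[1]*T[:,0],T[:,2]-q[2]-q[3]*T[:,0])-.01
  q=LS(f,[0,0,.05,0],loss='soft_l1',f_scale=.002).x
  print(n,len(T),'lateral/height mm',q[[0,2]]*1000,'yaw,pitch deg',np.degrees(q[[1,3]]),'x',A[:,0].min(),A[:,0].max())
E
python3 lay.py
```

```text
t 10.95 pos [ 0.515  -0.4598  0.061 ] F [-2.3 -1.   5.2] grip 29.9
shift mm [-0.6  0.9  0.5] turn [ 0.02 -0.03 -0.02]
side 276 lateral/height mm [ 3.75711828 49.74903687] yaw,pitch deg [0.15829461 0.38620212] x -0.009684738065687606 0.09377231650719642
top 46 lateral/height mm [-0.86298222 52.29655245] yaw,pitch deg [ 1.65366652 -1.2875017 ] x -0.07876382259360416 0.09681918232672342
```

The column is bedded: the side view puts its height at 49.7 mm and its centre about +2 mm along x, with upward force and little sideways force. Releasing.

Call:
apply_moves(rows=[{"x":0,"y":0,"z":0,"rx":0,"ry":0,"rz":0,"claw":185},{"x":0,"y":0,"z":0,"rx":0,"ry":0,"rz":0,"claw":150},{"x":0,"y":0,"z":0,"rx":0,"ry":0,"rz":0,"claw":120},{"x":0,"y":0,"z":0,"rx":0,"ry":0,"rz":0,"claw":120},{"x":0,"y":0,"z":0,"rx":0,"ry":0,"rz":0,"claw":120}])

```text
time_s: 11.68
position: [0.5148, -0.4587, 0.0597]
tcp_rot: [[0.939, -0.234, 0.253], [-0.226, -0.972, -0.061], [0.26, -0.0, -0.966]]
force: [0.3, -0.9, 0.6]
opening: 0.521
grasp_force: 0.0
```

```bash
python3 lay.py
```

```text
t 11.68 pos [ 0.5148 -0.4587  0.0597] F [ 0.3 -0.9  0.6] grip 0.0
shift mm [ 0.2  1.9 -0.7] turn [ 0.01 -0.01 -0.03]
side 279 lateral/height mm [ 4.08199941 49.84437638] yaw,pitch deg [0.04540128 0.00214439] x -0.009609702671078087 0.09376128034085607
top 46 lateral/height mm [ 0.63263002 59.02019914] yaw,pitch deg [-0.11784258 -8.50847628] x -0.067586957964197 0.09729317911930378
```

The column is seated level with the keeper still open. I'll back out along the tool axis and close the fingers.

Call:
apply_moves(rows=[{"x":0,"y":0,"z":0,"rx":0,"ry":0,"rz":0,"claw":120},{"x":0,"y":0,"z":-15,"rx":0,"ry":0,"rz":0,"claw":120},{"x":0,"y":0,"z":-40,"rx":0,"ry":0,"rz":0,"claw":120},{"x":0,"y":0,"z":-80,"rx":0,"ry":0,"rz":0,"claw":160},{"x":0,"y":0,"z":-120,"rx":0,"ry":0,"rz":0,"claw":250},{"x":0,"y":0,"z":-140,"rx":0,"ry":0,"rz":0,"claw":250},{"x":0,"y":0,"z":-140,"rx":0,"ry":0,"rz":0,"claw":250},{"x":0,"y":0,"z":-140,"rx":0,"ry":0,"rz":0,"claw":250}])

```text
time_s: 12.78
position: [0.4791, -0.4496, 0.1938]
tcp_rot: [[0.939, -0.234, 0.252], [-0.227, -0.972, -0.059], [0.259, -0.001, -0.966]]
force: [-0.8, -0.7, -0.6]
opening: 0.065
grasp_force: 0.0
```

```bash
python3 lay.py; python3 -c "
from m import *
goto2(.5848,-.4031,.19,-13.4,0)
for n in ('top','side'):
  im,d=capture(n);P=cloud(n,d)
  q=((P>[.54,-.47,.085])&(P<[.61,-.41,.12])).all(-1); print(n,P[q&(P[...,2]>.097)].mean(0))
"
```

```text
t 12.78 pos [ 0.4791 -0.4496  0.1938] F [-0.8 -0.7 -0.6] grip 0.0
shift mm [  1.1   2.5 138.4] turn [-0.01  0.   -0.03]
side 388 lateral/height mm [ 3.99056916 49.8578833 ] yaw,pitch deg [ 0.18332065 -0.10849817] x -0.08827542125033903 0.09377575685014189
top 51 lateral/height mm [ 0.41690685 50.84547015] yaw,pitch deg [ 0.1174135 -0.5083298] x 0.02673214085889411 0.09704272150594938
t 12.88 pos [ 0.4791 -0.4495  0.1932] F [-0.5 -0.   0.2] grip 0.0
shift mm [ 87.9 -69.9  26.9] turn [-0.02 -2.49 -0.03]
top [ 0.57405438 -0.43410052  0.10485984]
side [ 0.57746007 -0.43727251  0.10276003]
```

Call:
apply_moves(rows=[{"x":20,"y":-17,"z":5,"rx":0,"ry":-0.6,"rz":0,"claw":250},{"x":45,"y":-35,"z":12,"rx":0,"ry":-1.2,"rz":0,"claw":250},{"x":66,"y":-52,"z":19,"rx":0,"ry":-1.9,"rz":0,"claw":250},{"x":88,"y":-70,"z":27,"rx":0,"ry":-2.5,"rz":0,"claw":250},{"x":88,"y":-70,"z":27,"rx":0,"ry":-2.5,"rz":0,"claw":250},{"x":88,"y":-70,"z":27,"rx":0,"ry":-2.5,"rz":0,"claw":250},{"x":88,"y":-70,"z":27,"rx":0,"ry":-2.5,"rz":0,"claw":250}])

```text
time_s: 13.85
position: [0.584, -0.4042, 0.1915]
tcp_rot: [[0.972, -0.236, 0.0], [-0.236, -0.972, 0.0], [0.0, -0.0, -1.0]]
force: [-0.3, 0.0, 0.5]
opening: 0.017
grasp_force: 0.0
```

```bash
python3 -c "
from m import *
goto2(.5848,-.4031,.114,-13.4,0)
"
```

```text
t 13.85 pos [ 0.584  -0.4042  0.1915] F [-0.3  0.   0.5] grip 0.0
shift mm [ 0.5 -1.3 77.5] turn [-0.   -0.   -0.04]
```

Lower beside the ball (moving 3 mm further out for margin), then sweep towards the rest's -y.

Call:
apply_moves(rows=[{"x":0.5,"y":-4,"z":30,"rx":0,"ry":0,"rz":0,"claw":250},{"x":0.5,"y":-4,"z":60,"rx":0,"ry":0,"rz":0,"claw":250},{"x":0.5,"y":-4,"z":77,"rx":0,"ry":0,"rz":0,"claw":250},{"x":0.5,"y":-4,"z":77,"rx":0,"ry":0,"rz":0,"claw":250},{"x":0.5,"y":6,"z":77,"rx":0,"ry":0,"rz":0,"claw":250},{"x":0.5,"y":13,"z":77,"rx":0,"ry":0,"rz":0,"claw":250},{"x":0.5,"y":20,"z":77,"rx":0,"ry":0,"rz":0,"claw":250},{"x":0.5,"y":26,"z":77,"rx":0,"ry":0,"rz":0,"claw":250},{"x":0.5,"y":32,"z":77,"rx":0,"ry":0,"rz":0,"claw":250},{"x":0.5,"y":38,"z":77,"rx":0,"ry":0,"rz":0,"claw":250}])

```text
time_s: 15.1
position: [0.5768, -0.4413, 0.1148]
tcp_rot: [[0.972, -0.235, 0.001], [-0.235, -0.972, -0.0], [0.001, 0.0, -1.0]]
force: [0.7, -0.1, -0.3]
opening: 0.017
grasp_force: 0.0
```

```bash
python3 -c "
from m import *
goto2(.5848,-.4031,.114,-13.4,0)
im,d=capture('side'); cv2.imwrite('pics/s5.png',cv2.resize(im[150:320,250:390],None,fx=3.5,fy=3.5)[:,:,::-1])"
```

```text
t 15.1 pos [ 0.5768 -0.4413  0.1148] F [ 0.7 -0.1 -0.3] grip 0.0
shift mm [ -1.2 -39.    0.8] turn [ 0.   -0.01 -0.03]
```

View pics/s5.png

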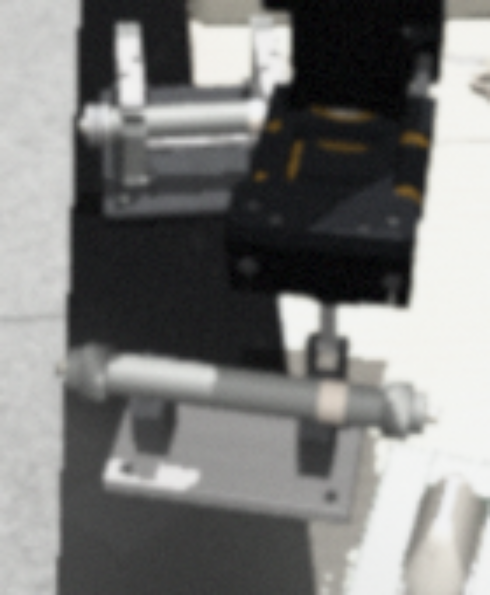

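The column lies in both vees. The keeper arm, visible at (327,320), is still upright, so I'll push further.

Call:
apply_moves(rows=[{"x":-1,"y":5,"z":0,"rx":0,"ry":0,"rz":0,"claw":250},{"x":-1,"y":10,"z":0,"rx":0,"ry":0,"rz":0,"claw":250},{"x":-1,"y":15,"z":0,"rx":0,"ry":0,"rz":0,"claw":250},{"x":-1,"y":20,"z":0,"rx":0,"ry":0,"rz":0,"claw":250},{"x":-1,"y":24,"z":0,"rx":0,"ry":0,"rz":0,"claw":250},{"x":-1,"y":24,"z":0,"rx":0,"ry":0,"rz":0,"claw":250}])

```text
time_s: 15.9
position: [0.5702, -0.4645, 0.1149]
tcp_rot: [[0.972, -0.235, 0.001], [-0.235, -0.972, -0.001], [0.002, 0.0, -1.0]]
force: [0.6, -0.2, 0.2]
opening: 0.017
grasp_force: 0.0
```

```bash
python3 -c "
from m import *
goto2(.5848,-.4031,.114,-13.4,0)
im,d=capture('side'); cv2.imwrite('pics/s6.png',cv2.resize(im[150:320,250:390],None,fx=3.5,fy=3.5)[:,:,::-1])"
```

```text
t 15.9 pos [ 0.5702 -0.4645  0.1149] F [ 0.6 -0.2  0.2] grip 0.0
shift mm [ -0.3 -63.1   0.9] turn [ 0.   -0.02 -0.03]
```

View pics/s6.png

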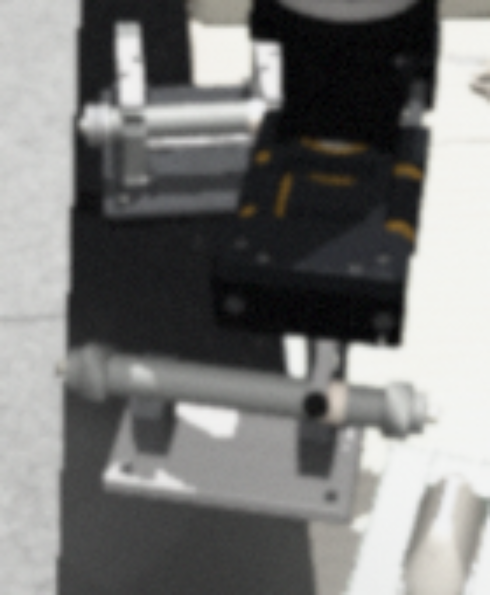

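The ball now sits over the column at (317,403), so the keeper has fallen shut. I'll retreat upwards and verify.

Call:
apply_moves(rows=[{"x":0,"y":0,"z":-20,"rx":0,"ry":0,"rz":0,"claw":250},{"x":0,"y":0,"z":-60,"rx":0,"ry":0,"rz":0,"claw":250},{"x":0,"y":-40,"z":-110,"rx":0,"ry":0,"rz":0,"claw":250},{"x":-40,"y":-80,"z":-130,"rx":0,"ry":0,"rz":0,"claw":250},{"x":-40,"y":-120,"z":-130,"rx":0,"ry":0,"rz":0,"claw":250},{"x":-40,"y":-120,"z":-130,"rx":0,"ry":0,"rz":0,"claw":250},{"x":-40,"y":-120,"z":-130,"rx":0,"ry":0,"rz":0,"claw":250}])

```text
time_s: 16.82
position: [0.56, -0.3384, 0.2461]
tcp_rot: [[0.972, -0.234, 0.003], [-0.234, -0.972, -0.003], [0.003, 0.002, -1.0]]
force: [0.1, -0.4, -0.3]
opening: 0.019
grasp_force: 0.0
```

```bash
python3 lay.py; python3 - <<'E'
from m import *
for n in('side','top'):
  im,d=capture(n);P=cloud(n,d)
  Q=box(P,[.48,-.26,.045],[.555,-.21,.064]); 
  if len(Q)>30: print('S',n,len(Q),np.round(fitcyl(Q),4))
  q=((P>[.53,-.52,.05])&(P<[.61,-.42,.13])).all(-1)&(im.max(-1)<50); print(n,'ball',q.sum(),P[q].mean(0) if q.any() else '')
  K=box(P,[.53,-.52,.072],[.6,-.42,.13]);print('pts above 72mm',len(K),K[:,2].max() if len(K) else '')
E
```

```text
t 16.82 pos [ 0.56   -0.3384  0.2461] F [ 0.1 -0.4 -0.3] grip 0.0
shift mm [-16.4 129.1 185.9] turn [ 0.02  2.47 -0.02]
side 387 lateral/height mm [ 4.12124212 49.98249146] yaw,pitch deg [ 0.4751513  -0.07595596] x -0.08863607891534352 0.09376916985751071
top 173 lateral/height mm [ 0.53438743 50.70423146] yaw,pitch deg [ 0.07393174 -0.52630727] x -0.08703156025011505 0.09643556279895647
S side 336 [ 0.5179 -0.2392  3.9402  0.05  ]
side ball 28 [ 0.56261665 -0.49378669  0.06586656]
pts above 72mm 0 
top ball 0 
pts above 72mm 1 0.07302651574602914
```

```bash
python3 -c "
from rig import *
print(hand_in())"
```

```text
the job is handed in; nothing more can be done
None
```

The long column now lies in both vees with the keeper shut on it; the short column is still clipped, the holder crept about 1 mm at most, and the job was handed in at about 17 s, though no verdict came back.

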